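# Wedge the griddle plate up and hold it

## Task

The griddle plate on the breakfast table has to stand slightly open at the front so that I can clean the seam under it. Take the wooden wedge by its upright grip and, keeping it flat on the table, push it thin end first, square to the griddle, under the middle of the plate's front edge until that edge has just lifted off the frame: a gap of about half a centimetre to a centimetre, no more. Raise the plate with the wedge only, leave everything else on the table alone, and finish still gripping the wedge in place under the plate; do not let go.

Things in the scene. Friction and masses are not known exactly. Their poses are not given: they have to be found in the camera images.
- griddle: Table griddle, fixed to the table, 200 x 180 mm and 35 mm tall: a steel frame open at the front, and on it a dark ribbed plate. Origin at the centre of its underside on the table; x points from the open front edge (nearest the robot) to the hinge at the back, y to the left, z up. Under the plate there is an empty space, open at the front, 136 mm wide between the two side rails, 18 mm high and about 180 mm deep, down to the table
- plate_front (a point): Middle of the lower front edge of the dark plate (plate 180 mm wide, 12 mm thick there), 100 mm in front of the griddle's origin. Its height above the table is 18 mm while the plate rests on the frame and grows as the front lifts. The plate turns on a plain hinge along the back of the griddle, 200 mm behind this edge; it is held down only by its weight, 0.5 to 1 kg, with no catch and no spring
- wedge: Loose wooden wedge, 140 mm long, 44 mm wide, about 0.2 kg. Origin at the centre of its underside; x points to the thin nose, z up. An upright wooden grip stands on its thick heel: centre at x = -50 mm, 30 mm long along x, 22 mm thick across y, free from 35 to 86 mm above the underside. Grip and heel are weighted: it balances about 10 mm ahead of the grip's centre
- wedge_nose (a point): Middle of the wedge's nose at its underside, 70 mm ahead of the wedge's origin; the axes are the wedge's. The sloping top face is 3 mm above the underside at the nose and rises evenly by 0.32 mm per mm to 35 mm, 100 mm behind the nose; from there the heel is flat
- white_mug: White mug with a handle, 90 x 130 x 96 mm, clutter, to be left where it stands; origin at the centre of its underside, z up
- honey_jar: Honey jar with a dark lid, 65 mm across, 86 mm tall, clutter, to be left where it stands; origin at the centre of its underside, z up
- salt_shaker: Glass shaker with a metal top, alone near the front edge of the table, 44 mm across, 90 mm tall, clutter, to be left where it stands; origin at the centre of its underside, z up
- apple_2: The nearer of two red apples, 80 mm across, 69 mm tall, clutter, to be left where it stands; origin at the centre of its underside, z up
- jam_tub: Small portion tub, 37 x 50 x 16 mm, clutter, to be left where it stands; origin at the centre of its underside, z up

How it is judged:
On the way:
1. the nose of the wedge, flat on the table, is at least 15 mm under the middle of the front edge while the plate still rests on the frame (angle between wedge's own z axis and vertical below 0.08 rad and height (world z) of wedge_nose below 0.006 m and y of wedge_nose in the frame of griddle between -0.02 and 0.02 m and x of wedge_nose in the frame of griddle above -0.085 m and height (world z) of plate_front below 0.0195 m), for 0.05 s.
At the end, for the whole second after the job is handed in: Front edge of the plate 3 to 12 mm above rest, carried by the wedge (over 1 N), robot off the griddle; wedge flat on the table, nose 15 mm or more under the edge and within 20 mm of the middle, square within 0.15 rad; all still, the fingers still gripping the wedge (over 2 N) (angle between wedge's own z axis and vertical below 0.08 rad and height (world z) of wedge_nose below 0.006 m and y of wedge_nose in the frame of griddle between -0.02 and 0.02 m and x of wedge_nose in the frame of griddle above -0.085 m and height (world z) of plate_front between 0.021 and 0.03 m and angle between the x axis of wedge and the x axis of griddle, either way round below 0.15 rad and contact force between wedge and griddle above 1 N and contact force between the fingers and wedge above 2 N and contact force between each of the fingers, the arm and griddle below 0.5 N and linear speed of wedge below 0.01 m/s); the arm keeps its last pose, push and grip.
It fails at once if the plate's front edge is raised more than 18 mm above its rest (height (world z) of plate_front above 0.036 m).
It fails at once if the robot itself touches the griddle (contact force between any of the fingers, the arm and griddle above 1.5 N).
It fails at once if another thing on the table is shifted by more than 30 mm or knocked over (distance of any of white_mug, honey_jar, salt_shaker, jam_tub, apple_2 from where it was at the start of the episode above 0.03 m or angle between any of white_mug, honey_jar, salt_shaker, jam_tub, apple_2's own z axis and vertical above 0.5 rad).
It also fails if it takes over 61 s, if anything falls off the work surface, if the arm or the gripper's body presses on something with over 40 N, if the wrist force passes 120 N, or if a joint passes its speed limit or range.

## Robot

A 7-joint arm with a two-finger parallel gripper is mounted at the origin on a cart in front of the work surface, level with it; the furniture and walls round the work are solid. World frame = base frame: x ahead of the robot, y to its left, z up, the work surface at z = 0. Lengths are in m, angles in rad, forces in N, time in s.
With the tool pointing down it reaches from about 0.425 to 0.925 m from the base axis. Payload 6.8 kg.
Tool frame: the origin (TCP) lies midway between the tips of the shut fingers; the grasp point (between the pads) lies 19 mm behind it; z points along the fingers, y is the direction in which the jaws open and shut (so a half turn about z gives the same grasp; the last joint's range is limited). The gripper opens to 85 mm and grips with 20 to 120 N. Pads are 22 mm wide; open, the fingers measure 114 mm over their backs; the gripper's body (76 mm by 85 mm) begins 54 mm behind the grasp point. The pads swing forward as they close: fully open they stand 13 mm farther back than shut.
Start: joints at [-1.382, 0.477, 0.022, 1.555, -0.011, 1.109, -0.083], TCP at [0.197, 0.646, 0.231] pointing down, gripper open.
Joint ranges: [-2.96, 2.96], [-0.34, 2.1], [-1.41, 1.46], [0.24, 2.44], [-1.37, 4.51], [0.17, 1.92], [-2.96, 2.96]. Speed limits (rad/s): [2.39, 2.39, 3.14, 3.14, 3.14, 3.14, 3.14].

## Interface

Orientations are given as a unit quaternion [w, x, y, z].
In Python, from station import bot gives the robot as it stands. The module is installed in compiled form; this text tells all that it offers.
- The arm moves only by the tool play_rows, never from a script. Its argument "motion" is a list of rows, each a list of 2 entries, a list of its own where there are three numbers: the shift along the tool's x, y, z as a fraction of full scale, then the turn, a rotation vector about the tool's x, y, z as a fraction of full scale. In form: [[[tx, ty, tz], [rx, ry, rz]], ...]. A call has 1 to 8 rows; each row is the pose to reach, as a shift and turn from the pose measured when the call began, along the tool's axes at that moment, turning the shorter way round; what a row does not reach only later rows make up. Full scale, the value 1, is 400 mm for a shift and 360 degrees for a turn. A row lasts 1/10 s, in which the tool goes at most 50 mm and 8.59 degrees, less where a joint would pass 70% of its speed; a pose out of reach is approached as far as the arm can. A call with a number of a shift or a turn outside -1 to 1 is refused whole. A call with a gripper value outside its range is refused whole. "fingers" is the finger opening in mm, from 0 to 85.4, set as the call begins (left out, the last holds). The fingers move at their own pace and stop on an object; "grip_force" is the grip in N (left out, the last holds). Time passes only in rows, so rows that repeat a pose let the fingers close. It gives the time, the measured TCP pose, the force and the opening at its end, in the units of the state.
- bot.get_obs(): the state, without advancing time (a new reading comes with each control period).
- bot.read_camera(name): name is "scene" or "top" or "wrist"; returns a dict with "pixels" (420x560x3 uint8, red, green, blue), "range_z" (420x560 float32, m along the optical axis (not along the pixel's ray), 0 where there is no reading), "fovy" (degrees; the focal length in pixels is half the picture's height over the tangent of half this angle, whatever the lens; pixels are square), "cx", "cy" (the principal point, pixels), "pose" (4x4, takes a point from camera to world coordinates). Camera axes: x right, y down, z forward; pixel columns grow to the right and rows downward; lengths in m; the calibration is good to about 2 mm. A picture is of the moment at which its call begins.
- bot.hand_in(): hands the job in, once; it reports no verdict.
The state is a dict: "t": time; "q": joint angles; "joint_vel": joint speeds; "joint_torque": joint torques, N m; "eef_pos": TCP position; "tool_rot": TCP orientation; "contact_force": force on the tool from outside, world axes, zero at the start; "torque": the same for the moment, N m; "gripper_width": opening from 0.0 (shut) to 1.0 (fully open).
Only numpy, scipy, OpenCV 4.12 (cv2) and the standard library are available. Lean on these libraries where they do the work, as an engineer would, in place of code of your own. Each camera call takes 0.05 s, during which the arm holds its last target.

## Working session

There is one attempt and no reset: what is moved stays moved. The work goes in short steps, Python scripts to look and compute and a tool call to move; the robot and the scene stay as the last step left them, time stands still between calls to the robot, and variables do not carry over. Pictures are saved under pics/ and viewed, and the job is handed in when it is done.

Besides the shell and the picture viewer there is one more tool, called after "Request:" as name([rows], argument=value, ...), one row to a line, values as JSON. play_rows: Moves the arm, as the interface text tells. Shift numbers are shares of 400 mm and turn numbers shares of 360 degrees, none past 1 either way. Its arguments: {"type":"object","properties":{"motion":{"type":"array"},"fingers":{"type":"number"},"grip_force":{"type":"number"}},"required":["motion"]}

```bash
mkdir -p pics; cat > h.py <<'E'
import numpy as np, cv2
from station import bot
def cam(n):
    c=bot.read_camera(n); return c
def save(c,f): cv2.imwrite('pics/'+f,c['pixels'][:,:,::-1])
def pt(c,u,v,z=None):
    f=210/np.tan(np.radians(c['fovy'])/2)
    d=c['range_z'][int(v),int(u)] if z is None else 1
    p=np.array([(u-c['cx'])/f*d,(v-c['cy'])/f*d,d]); T=np.array(c['pose'])
    if z is None: return T[:3,:3]@p+T[:3,3]
    r=T[:3,:3]@p; return T[:3,3]+r*(z-T[2,3])/r[2]
def cloud(c):
    f=210/np.tan(np.radians(c['fovy'])/2); v,u=np.mgrid[:420,:560]; d=c['range_z']
    P=np.stack([(u-c['cx'])/f*d,(v-c['cy'])/f*d,d],-1); T=np.array(c['pose'])
    return P@T[:3,:3].T+T[:3,3]
E
python3 - <<'E'
from h import *
import pickle
for n in ['scene','top','wrist']:
    c=cam(n); save(c,n+'0.png'); pickle.dump(c,open(n+'0.pkl','wb'))
    print(n,c['fovy'],np.round(c['pose'],3).tolist())
print(bot.get_obs())
E
```

```text
scene 55.896805110509604 [[0.576, -0.468, 0.671, -0.187], [-0.818, -0.341, 0.464, -0.695], [0.012, -0.816, -0.579, 0.722], [0.0, 0.0, 0.0, 1.0]]
top 57.12601581206687 [[0.027, -0.973, 0.231, 0.31], [-1.0, -0.027, 0.004, -0.142], [0.002, -0.231, -0.973, 1.288], [0.0, 0.0, 0.0, 1.0]]
wrist 64.2788365667393 [[0.292, 0.903, 0.315, 0.116], [0.956, -0.275, -0.098, 0.67], [-0.002, 0.329, -0.944, 0.372], [0.0, 0.0, 0.0, 1.0]]
{'t': 0.15, 'q': array([-1.38210618,  0.47763198,  0.02234542,  1.55620673, -0.01150702,
        1.10930274, -0.08312937]), 'joint_vel': array([-4.74914876e-04, -1.58446292e-03,  9.37970865e-04, -3.07822274e-03,
       -7.49540605e-05, -1.13987057e-03,  2.70493461e-03]), 'joint_torque': array([ 2.09306556e-03, -5.96924186e+01,  1.60986766e+00, -2.81490934e+01,
        1.26095614e-02,  6.49664158e-03, -1.19494959e-05]), 'eef_pos': array([0.19727543, 0.64505478, 0.23054188]), 'tool_rot': array([-5.87558260e-05,  1.47857634e-01,  9.89008400e-01, -7.07948504e-04]), 'contact_force': array([ 0.47952369, -0.85723654,  0.30501946]), 'torque': array([-0.03290329,  0.01944746,  0.00890856]), 'gripper_width': 0.9963244283910616}
```

View pics/top0.png

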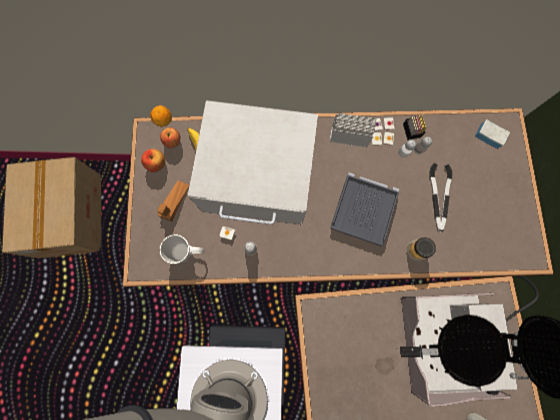

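View pics/scene0.png

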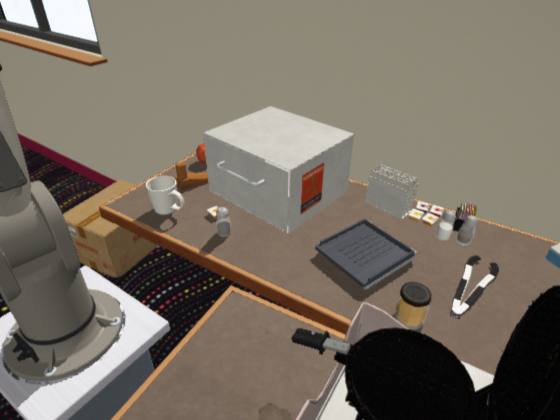

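```bash
python3 - <<'E'
from h import *
import pickle
c=pickle.load(open('top0.pkl','rb'))
im=c['pixels'][:,:,::-1]
a=cv2.resize(im[160:280,120:280],None,fx=5,fy=5,interpolation=cv2.INTER_CUBIC)
cv2.imwrite('pics/t_w.png',a)
a=cv2.resize(im[160:265,310:450],None,fx=5.6,fy=5.6,interpolation=cv2.INTER_CUBIC)
cv2.imwrite('pics/t_g.png',a)
C=cloud(c)
# height map
for n,(u0,u1,v0,v1) in {'w':(150,195,175,225),'g':(325,405,170,255)}.items():
    z=C[v0:v1,u0:u1,2]; print(n,np.percentile(z,[1,10,50,90,99]).round(3))
for p in [(250,245),(175,248),(227,233),(153,160),(422,247),(210,205),(300,212),(300,110),(210,105),(130,280),(545,270),(220,218),(270,221)]:
    print(p,pt(c,*p).round(3))
E
```

```text
w [-0.005 -0.002  0.003  0.07   0.229]
g [-0.005 -0.002  0.005  0.034  0.042]
(250, 245) [ 0.464 -0.051  0.09 ]
(175, 248) [0.458 0.203 0.01 ]
(227, 233) [0.511 0.033 0.018]
(153, 160) [0.743 0.288 0.066]
(422, 247) [ 0.474 -0.59   0.081]
(210, 205) [0.576 0.072 0.144]
(300, 212) [ 0.547 -0.199  0.209]
(300, 110) [ 1.02  -0.209 -0.09 ]
(210, 105) [0.866 0.078 0.226]
(130, 280) [0.35  0.343 0.003]
(545, 270) [ 0.31  -0.142  1.288]
(220, 218) [ 0.566  0.063 -0.005]
(270, 221) [ 0.527 -0.113  0.164]
```

View pics/t_w.png

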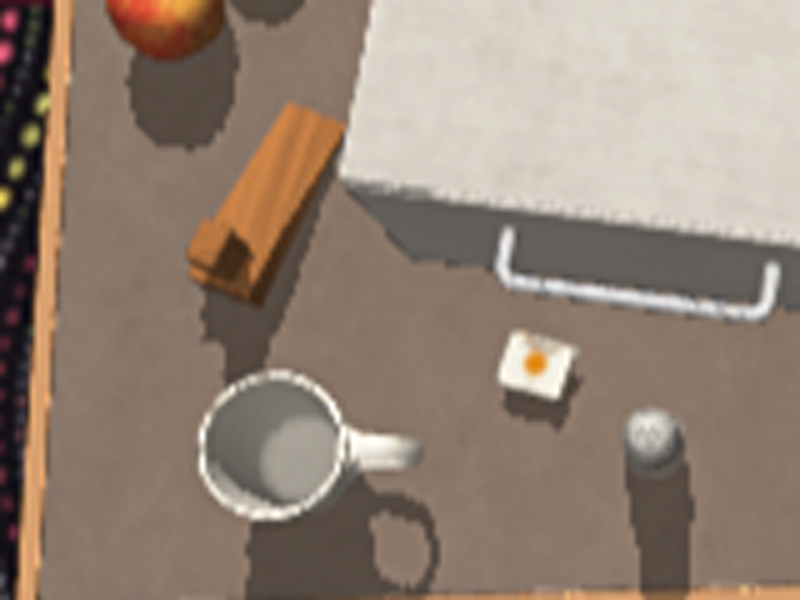

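View pics/t_g.png

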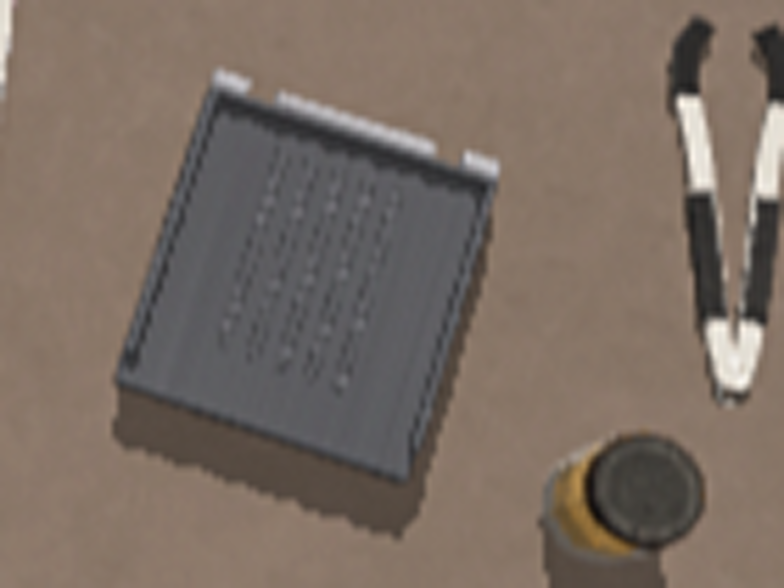

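View pics/wrist0.png

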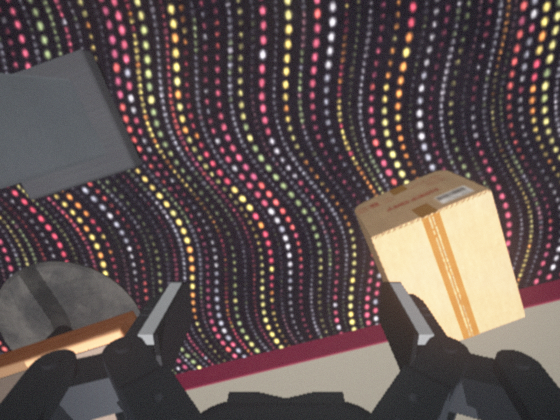

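```bash
python3 - <<'E'
from h import *
import pickle
c=pickle.load(open('top0.pkl','rb')); im=c['pixels']; C=cloud(c)
def g(x,y,s,u0,v0): return u0+(x+.5)/s-.5, v0+(y+.5)/s-.5
gl=g(118,380,5.6,310,160); gr=g(408,480,5.6,310,160); bl=g(213,95,5.6,310,160); br=g(495,185,5.6,310,160)
for n,p in dict(gl=gl,gr=gr,bl=bl,br=br).items():
    print(n,np.round(p,1),pt(c,p[0],p[1]-2).round(3), pt(c,*p,z=0.03).round(4),pt(c,*p,z=0.035).round(4))
print('wedge nose L,R',pt(c,*g(293,103,5,120,160),z=.003),pt(c,*g(345,125,5,120,160),z=.003))
print('heel bottom L?,R',pt(c,*g(190,272,5,120,160),z=.0),pt(c,*g(258,306,5,120,160),z=.0), pt(c,*g(262,290,5,120,160),z=.035))
print('grip top', [pt(c,*g(x,y,5,120,160),z=.086).round(4) for x,y in [(205,218),(250,240),(188,252),(235,275)]])
print('box corners',[pt(c,*p,z=.226).round(3) for p in [(207,104),(316,114),(192,195),(307,213)]],[pt(c,*g(x,y,5,120,160),z=0).round(3) for x,y in [(410,258)]])
# per-object clouds
m=(C[...,2]>0.05)&(C[...,2]<0.1)&(C[...,0]<0.7)&(C[...,0]>.5)&(C[...,1]>.2)
m[:, 195:]=0
v,u=np.nonzero(m); print(len(u),C[m][:, :3].mean(0),C[m].min(0),C[m].max(0))
E
```

```text
gl [330.7 227.4] [ 0.55  -0.315 -0.001] [ 0.5373 -0.3105  0.03  ] [ 0.5364 -0.3099  0.035 ]
gr [382.4 245.3] [ 0.489 -0.48   0.03 ] [ 0.4827 -0.4797  0.03  ] [ 0.482  -0.4784  0.035 ]
bl [347.6 176.6] [ 0.733 -0.375 -0.002] [ 0.715  -0.3691  0.03  ] [ 0.7134 -0.3682  0.035 ]
br [398.  192.6] [ 0.67  -0.538  0.031] [ 0.6629 -0.5385  0.03  ] [ 0.6615 -0.5369  0.035 ]
wedge nose L,R [0.69411128 0.21484131 0.003     ] [0.67922808 0.17744657 0.003     ]
heel bottom L?,R [0.57299198 0.27537689 0.        ] [0.55071229 0.22688078 0.        ] [0.5550085  0.21520119 0.035     ]
grip top [array([0.591 , 0.2414, 0.086 ]), array([0.5774, 0.2113, 0.086 ]), array([0.5684, 0.2501, 0.086 ]), array([0.5543, 0.2187, 0.086 ])]
box corners [array([0.869, 0.087, 0.226]), array([ 0.846, -0.242,  0.226]), array([0.585, 0.11 , 0.226]), array([ 0.541, -0.218,  0.226])] [array([0.587, 0.126, 0.   ])]
96 [0.5740517  0.23522622 0.07942798] [0.55871577 0.22409094 0.05157009] [0.59113666 0.25109606 0.09231157]
```

```bash
cat >> h.py <<'E'
from scipy.spatial.transform import Rotation as R
def rot(o=None):
    q=(o or bot.get_obs())['tool_rot']; return R.from_quat([q[1],q[2],q[3],q[0]])
def plan(pos,heading):
    """heading deg of tool -x; tool z down"""
    o=bot.get_obs(); r=rot(o); h=np.radians(heading)
    x=-np.array([np.cos(h),np.sin(h),0]); z=np.array([0,0,-1.]); y=np.cross(z,x)
    t=R.from_matrix(np.stack([x,y,z],1))
    d=r.inv().apply(np.array(pos)-o['eef_pos'])
    rv=(r.inv()*t).as_rotvec()
    print('t',round(o['t'],2),'pos',o['eef_pos'].round(4),'F',o['contact_force'].round(1),'T',o['torque'].round(2),'w',round(o['gripper_width']*85.4,1))
    print('tilt',(r.as_matrix()[2,2]),'heading',np.degrees(np.arctan2(-r.as_matrix()[1,0],-r.as_matrix()[0,0])))
    print('shift',(d/.4).round(4),'turn',(rv/2/np.pi).round(5),'mm',(d*1000).round(1))
E
python3 - <<'E'
from h import *
plan([.579,.244,.2],-23.7)
E
```

```text
t 0.15 pos [0.1973 0.6451 0.2305] F [ 0.5 -0.9  0.3] T [-0.03  0.02  0.01] w 85.1
tilt -0.9999989907133365 heading -17.005587909158812
shift [-1.2058 -0.6796  0.0774] turn [-2.20e-04  3.00e-05  1.86e-02] mm [-482.3 -271.8   31. ]
```

Request:
play_rows([
  [[-0.6,-0.34,0.05],[0,0,0.01]],
  [[-0.6,-0.34,0.05],[0,0,0.01]],
  [[-0.6,-0.34,0.05],[0,0,0.01]],
  [[-0.6,-0.34,0.05],[0,0,0.01]],
  [[-0.6,-0.34,0.05],[0,0,0.01]],
  [[-0.6,-0.34,0.05],[0,0,0.01]],
  [[-0.6,-0.34,0.05],[0,0,0.01]],
], fingers=60, grip_force=30)

```text
t: 0.85
eef_pos: [0.3912, 0.4398, 0.2104]
tool_rot: [0.001, 0.183, 0.983, -0.002]
contact_force: [-1.7, -0.1, 0.0]
gripper_width: 0.705
```

```bash
python3 - <<'E'
from h import *
plan([.579,.244,.2],-23.7)
E
```

```text
t 0.85 pos [0.3912 0.4398 0.2104] F [-1.7 -0.1  0. ] T [ 0.03 -0.   -0.  ] w 60.2
tilt -0.9999914961992172 heading -21.086167296636702
shift [-0.6143 -0.2878  0.0284] turn [-0.00053  0.00038  0.00726] mm [-245.7 -115.1   11.4]
```

Request:
play_rows([
  [[-0.614,-0.288,0.03],[0,0,0.007]],
  [[-0.614,-0.288,0.03],[0,0,0.007]],
  [[-0.614,-0.288,0.03],[0,0,0.007]],
  [[-0.614,-0.288,0.03],[0,0,0.007]],
  [[-0.614,-0.288,0.03],[0,0,0.007]],
  [[-0.614,-0.288,0.03],[0,0,0.007]],
  [[-0.614,-0.288,0.03],[0,0,0.007]],
  [[-0.614,-0.288,0.03],[0,0,0.007]],
])

```text
t: 1.65
eef_pos: [0.5786, 0.2446, 0.199]
tool_rot: [0.0, 0.205, 0.979, -0.002]
contact_force: [-0.1, 0.3, -0.1]
gripper_width: 0.697
```

```bash
python3 - <<'E'
from h import *
import pickle
plan([.579,.244,.2],-23.7)
c=cam('wrist'); save(c,'wrist1.png'); pickle.dump(c,open('wrist1.pkl','wb'))
E
```

```text
t 1.65 pos [0.5786 0.2446 0.199 ] F [-0.1  0.3 -0.1] T [-0.    0.05  0.02] w 59.5
tilt -0.9999932046328353 heading -23.615591716564055
shift [-0.0016 -0.001  -0.0026] turn [-0.00053  0.00024  0.00023] mm [-0.7 -0.4 -1. ]
```

View pics/wrist1.png

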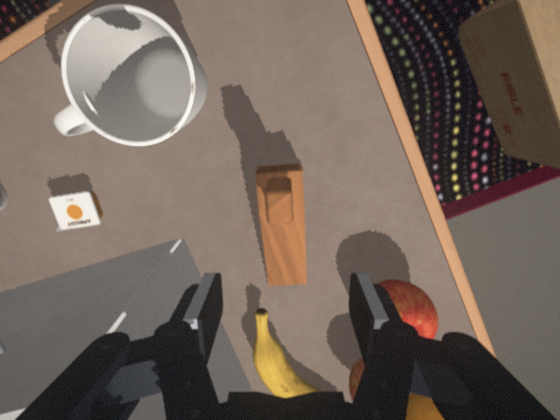

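```bash
python3 - <<'E'
from h import *
import pickle
c=pickle.load(open('wrist1.pkl','rb'))
a=cv2.resize(c['pixels'][150:300,210:350,::-1],None,fx=4,fy=4,interpolation=cv2.INTER_CUBIC); cv2.imwrite('pics/w1c.png',a)
C=cloud(c); m=(C[...,2]>.078)&(C[...,2]<.09); m[:,:230]=0;m[:,330:]=0;m[300:]=0;m[:150]=0
v,u=np.nonzero(m); print(len(u),u.min(),u.max(),v.min(),v.max())
P=C[m]; print(P.mean(0)); r=cv2.minAreaRect((P[:,:2]*1000).astype(np.float32)); print(r)
m=(C[...,2]>.008)&(C[...,2]<.1); m[:,:230]=0;m[:,330:]=0;m[300:]=0;m[:150]=0
m[:240]&=True
P=C[m]; print(cv2.minAreaRect((P[:,:2]*1000).astype(np.float32)))
E
```

```text
942 265 292 188 225
[0.5734261  0.2403139  0.08482061]
((574.7833862304688, 239.642822265625), (21.830677032470703, 30.164098739624023), 69.16667175292969)
((615.6121215820312, 224.6068572998047), (44.07172393798828, 127.14059448242188), 69.89047241210938)
```

View pics/w1c.png

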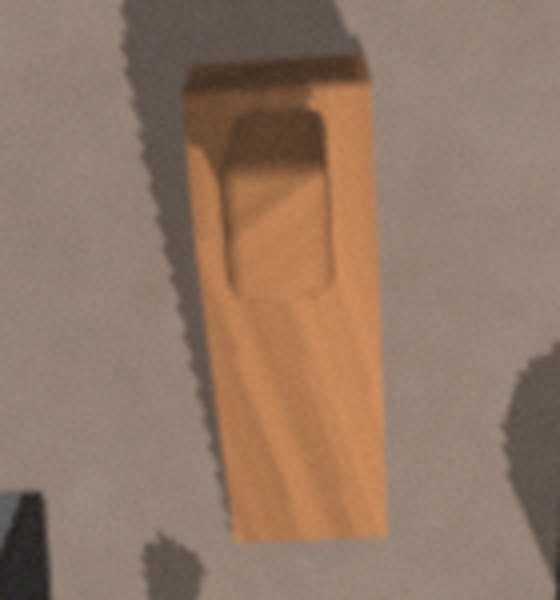

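```bash
python3 - <<'E'
from h import *
plan([.5748,.2396,.044],-20.4)
E
```

```text
t 1.7 pos [0.5779 0.2458 0.199 ] F [-0.3  0.2  0.2] T [-0.01  0.   -0.  ] w 60.0
tilt -0.9999947710988866 heading -23.497374250524484
shift [ 0.0014 -0.016   0.3876] turn [-0.00049  0.00017 -0.0086 ] mm [  0.5  -6.4 155. ]
```

Request:
play_rows([
  [[0.001,-0.016,0.05],[0,0,-0.0086]],
  [[0.001,-0.016,0.15],[0,0,-0.0086]],
  [[0.001,-0.016,0.25],[0,0,-0.0086]],
  [[0.001,-0.016,0.32],[0,0,-0.0086]],
  [[0.001,-0.016,0.36],[0,0,-0.0086]],
  [[0.001,-0.016,0.38],[0,0,-0.0086]],
  [[0.001,-0.016,0.387],[0,0,-0.0086]],
  [[0.001,-0.016,0.387],[0,0,-0.0086]],
])

```text
t: 2.5
eef_pos: [0.5755, 0.2403, 0.0451]
tool_rot: [0.001, 0.177, 0.984, -0.001]
contact_force: [-0.1, -0.5, -0.0]
gripper_width: 0.701
```

```bash
python3 - <<'E'
from h import *
plan([.5748,.2396,.044],-20.4)
c=cam('wrist'); save(c,'wrist2.png')
E
```

```text
t 2.5 pos [0.5755 0.2403 0.0451] F [-0.1 -0.5 -0. ] T [-0.03 -0.03 -0.03] w 59.8
tilt -0.9999965595251304 heading -20.372230344546093
shift [ 0.0009 -0.0022  0.0028] turn [-2.9e-04  3.0e-04  8.0e-05] mm [ 0.4 -0.9  1.1]
```

View pics/wrist2.png

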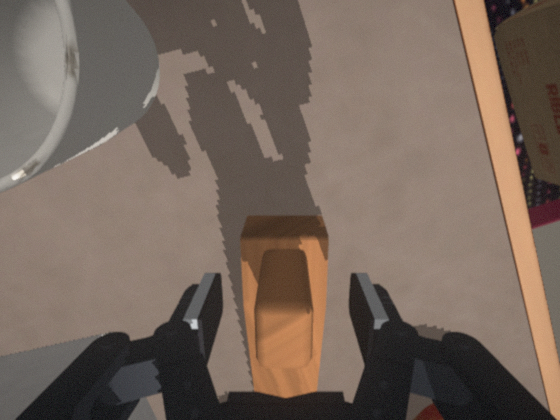

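Request:
play_rows([
  [[0,0,0.003],[0,0,0]],
  [[0,0,0.003],[0,0,0]],
  [[0,0,0.003],[0,0,0]],
  [[0,0,0.003],[0,0,0]],
  [[0,0,0.003],[0,0,0]],
  [[0,0,0.003],[0,0,0]],
  [[0,0,0.003],[0,0,0]],
  [[0,0,0.003],[0,0,0]],
], fingers=0, grip_force=70)

```text
t: 3.35
eef_pos: [0.5762, 0.2403, 0.045]
tool_rot: [0.001, 0.177, 0.984, -0.001]
contact_force: [-1.2, -1.1, 5.6]
gripper_width: 0.251
```

```bash
python3 - <<'E'
from h import *
plan([.5748,.2396,.044],-20.4)
E
```

```text
t 3.35 pos [0.5762 0.2403 0.045 ] F [-1.2 -1.1  5.6] T [-0.05  0.22  0.04] w 21.4
tilt -0.9999954670369833 heading -20.39675955781821
shift [ 0.0027 -0.0029  0.0026] turn [-1.0e-04  4.7e-04  1.0e-05] mm [ 1.1 -1.2  1. ]
```

Request:
play_rows([
  [[0,0,-0.03],[0,0,0]],
  [[0,0,-0.1],[0,0,0]],
  [[0,0,-0.2],[0,0,0]],
  [[0,0,-0.3],[0,0,0]],
  [[0,0,-0.4],[0,0,0]],
  [[0,0,-0.5],[0,0,0]],
  [[0,0,-0.6],[0,0,0]],
  [[0,0,-0.68],[0,0,0]],
])

```text
t: 4.15
eef_pos: [0.5755, 0.2405, 0.3201]
tool_rot: [0.002, 0.177, 0.984, 0.0]
contact_force: [0.6, -0.3, -1.3]
gripper_width: 0.245
```

```bash
python3 - <<'E'
from h import *
import pickle
plan([.36,-.346,.32],-18.1)
c=cam('wrist'); save(c,'wrist3.png')
c=pickle.load(open('top0.pkl','rb'))
a=cv2.resize(c['pixels'][255:295,290:420,::-1],None,fx=6,fy=6); cv2.imwrite('pics/edge.png',a)
C=cloud(c)
for u in (330,360,390):
  for v in range(264,284,2): print(u,v,C[v,u].round(3),end=' ; ')
  print()
E
```

```text
t 4.15 pos [0.5755 0.2405 0.3201] F [ 0.6 -0.3 -1.3] T [ 0.07 -0.02  0.01] w 20.9
tilt -0.999991011238052 heading -20.416241743805497
shift [-6.7000e-03 -1.5621e+00 -9.0000e-04] turn [ 0.00012  0.00066 -0.00643] mm [-2.700e+00 -6.248e+02 -4.000e-01]
330 264 [ 0.419 -0.311  0.006] ; 330 266 [ 0.413 -0.311  0.003] ; 330 268 [ 0.407 -0.313 -0.005] ; 330 270 [ 0.4   -0.311  0.004] ; 330 272 [ 0.393 -0.311  0.009] ; 330 274 [ 0.387 -0.312 -0.003] ; 330 276 [ 0.381 -0.312 -0.001] ; 330 278 [ 0.374 -0.312  0.001] ; 330 280 [ 0.369 -0.316 -0.034] ; 330 282 [ 0.39  -0.405 -0.711] ; 
360 264 [ 0.422 -0.41   0.005] ; 360 266 [ 0.416 -0.411 -0.002] ; 360 268 [ 0.409 -0.411  0.001] ; 360 270 [ 0.403 -0.411  0.001] ; 360 272 [ 0.396 -0.41   0.004] ; 360 274 [ 0.39  -0.412 -0.005] ; 360 276 [ 0.383 -0.41  -0.001] ; 360 278 [ 0.377 -0.41   0.001] ; 360 280 [ 0.404 -0.559 -0.716] ; 360 282 [ 0.394 -0.561 -0.723] ; 
390 264 [ 0.425 -0.511  0.   ] ; 390 266 [ 0.419 -0.511 -0.   ] ; 390 268 [ 0.412 -0.511 -0.002] ; 390 270 [ 0.406 -0.51   0.001] ; 390 272 [ 0.399 -0.508  0.005] ; 390 274 [ 0.393 -0.509  0.001] ; 390 276 [ 0.386 -0.509 -0.001] ; 390 278 [ 0.38  -0.508  0.001] ; 390 280 [ 0.408 -0.714 -0.721] ; 390 282 [ 0.398 -0.711 -0.714] ;
```

View pics/wrist3.png

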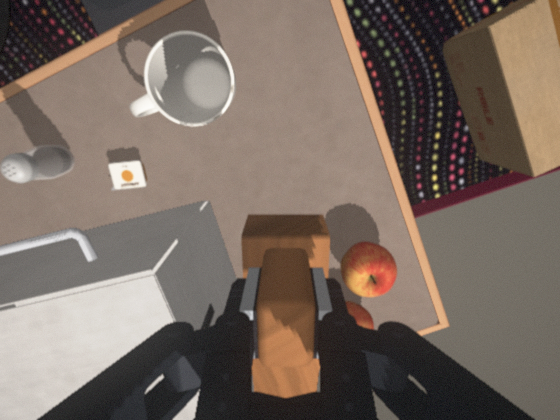

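View pics/edge.png

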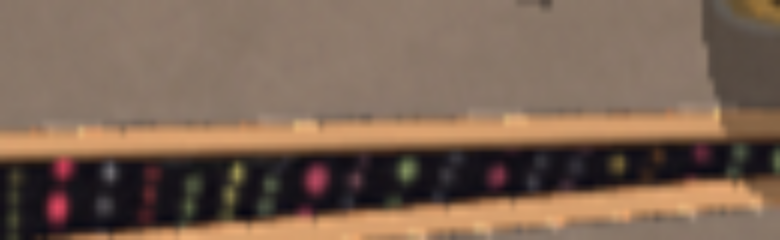

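Request:
play_rows([
  [[0,-0.08,0],[0,0,0]],
  [[0,-0.2,0],[0,0,0]],
  [[0,-0.32,0],[0,0,-0.002]],
  [[0,-0.44,0],[0,0,-0.003]],
  [[0,-0.56,0],[0,0,-0.004]],
  [[0,-0.68,0],[0,0,-0.005]],
  [[0,-0.8,0],[0,0,-0.006]],
  [[0,-0.92,0],[0,0,-0.0064]],
])

```text
t: 5.0
eef_pos: [0.4476, -0.1052, 0.3232]
tool_rot: [0.005, 0.157, 0.988, 0.003]
contact_force: [0.7, -1.0, -2.0]
gripper_width: 0.246
```

Request:
play_rows([
  [[0.02,-0.06,0],[0,0,0]],
  [[0.02,-0.09,0],[0,0,0]],
  [[0.02,-0.1,0],[0,0,0]],
  [[0.02,-0.1,0],[0,0,0]],
])

```text
t: 5.4
eef_pos: [0.428, -0.1401, 0.3229]
tool_rot: [0.005, 0.157, 0.988, 0.003]
contact_force: [0.1, -0.1, -2.1]
gripper_width: 0.248
```

```bash
python3 - <<'E'
from h import *
import pickle
plan([.36,-.346,.32],-18.1)
c=cam('wrist'); save(c,'wrist4.png'); pickle.dump(c,open('wrist4.pkl','wb'))
E
```

```text
t 5.4 pos [ 0.428  -0.1401  0.3229] F [ 0.1 -0.1 -2.1] T [ 0.06  0.05 -0.  ] w 21.2
tilt -0.9999251453275083 heading -18.083964674298514
shift [ 0.0018 -0.5421  0.0033] turn [1.19e-03 1.54e-03 5.00e-05] mm [   0.7 -216.8    1.3]
```

View pics/wrist4.png

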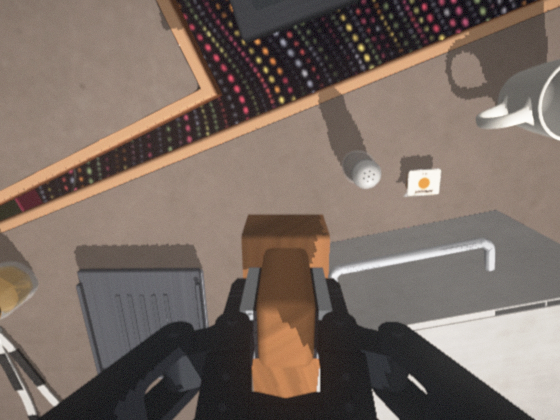

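```bash
python3 - <<'E'
from h import *
import pickle
c=pickle.load(open('wrist4.pkl','rb'))
a=cv2.resize(c['pixels'][255:395,60:220,::-1],None,fx=4.5,fy=4.2,interpolation=cv2.INTER_CUBIC); cv2.imwrite('pics/w4c.png',a)
C=cloud(c); m=(C[...,2]>.022)&(C[...,2]<.05); m[:,:60]=0;m[:,215:]=0; m[:258]=0; m[320:]=0
P=C[m]; print(len(P),P.min(0),P.max(0)); h=np.radians(-18.1); X=P[:,:2]@[np.cos(h),np.sin(h)]; Y=P[:,:2]@[-np.sin(h),np.cos(h)]
print(np.percentile(X,[0,.2,1]),np.percentile(Y,[0,.2,1,50,99,99.8,100]), np.percentile(P[:,2],[5,50,95]))
# front edge line
v,u=np.nonzero(m); 
E=[]
for cc in range(84,198,3):
    r=v[u==cc]; 
    if len(r): E.append(C[r.min(),cc])
E=np.array(E); k=np.polyfit(E[:,1],E[:,0],1); print('heading from edge',np.degrees(np.arctan(-k[0])), (E[:,:2]@[np.cos(h),np.sin(h)]).round(4)[::4],E[:,2].round(3)[::4])
m2=np.zeros_like(m)
for vv in range(275,300,5):
    r=u[v==vv]; print(vv,r.min(),r.max(),Y[v==vv].min(),Y[v==vv].max())
E
```

```text
6290 [ 0.48325411 -0.50033696  0.02200494] [ 0.62099588 -0.30838027  0.04079107]
[0.60535057 0.60581064 0.60635217] [-0.30484021 -0.30415434 -0.30217631 -0.21504384 -0.12513301 -0.12473852
 -0.12438927] [0.02752341 0.02995504 0.03576567]
heading from edge -17.72415411470625 [0.607  0.6074 0.6064 0.6061 0.6068 0.6068 0.6064 0.6066 0.6054 0.607 ] [0.023 0.025 0.024 0.025 0.023 0.024 0.024 0.024 0.023 0.026]
275 78 200 -0.30293363135706686 -0.125531060725876
280 79 201 -0.3026186296430508 -0.12502499251624627
285 76 201 -0.30484020918241633 -0.1249737394606582
290 77 202 -0.3029535547890118 -0.1252417783335366
295 78 202 -0.3040547428199182 -0.12484897221216582
```

View pics/w4c.png

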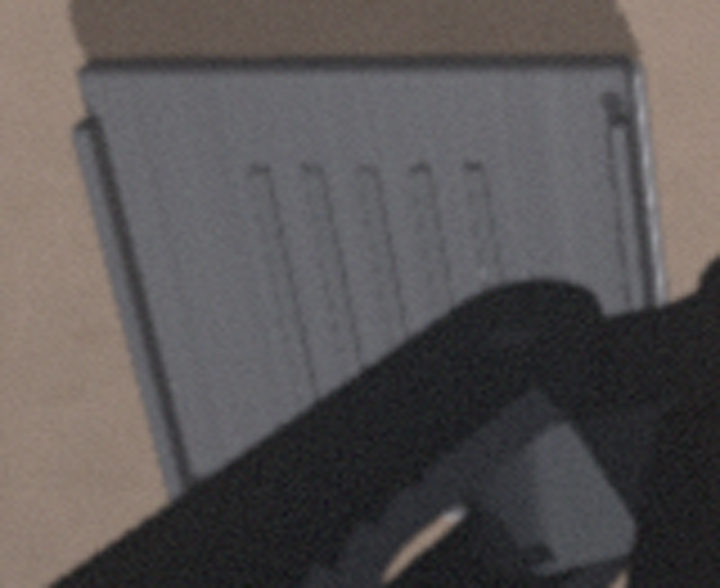

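```bash
python3 - <<'E'
from h import *
plan([.3826,-.3518,.25],-18.0)
E
```

```text
t 5.45 pos [ 0.4283 -0.1395  0.3229] F [ 0.1  0.4 -2.2] T [ 0.02 -0.01  0.01] w 21.1
tilt -0.9999277583086555 heading -18.017088927431203
shift [-0.0539 -0.5414  0.1787] turn [ 1.17e-03  1.51e-03 -4.00e-05] mm [ -21.6 -216.5   71.5]
```

Request:
play_rows([
  [[-0.005,-0.06,0.01],[0.001,0.0015,0]],
  [[-0.015,-0.17,0.05],[0.0012,0.0015,0]],
  [[-0.03,-0.28,0.09],[0.0012,0.0015,0]],
  [[-0.045,-0.38,0.13],[0.0012,0.0015,0]],
  [[-0.054,-0.47,0.16],[0.0012,0.0015,0]],
  [[-0.054,-0.53,0.178],[0.0012,0.0015,0]],
  [[-0.054,-0.541,0.178],[0.0012,0.0015,0]],
  [[-0.054,-0.541,0.178],[0.0012,0.0015,0]],
])

```text
t: 6.25
eef_pos: [0.3835, -0.3512, 0.2499]
tool_rot: [-0.0, 0.156, 0.988, -0.0]
contact_force: [0.9, 0.1, -1.8]
gripper_width: 0.249
```

```bash
python3 - <<'E'
from h import *
plan([.3826,-.3518,.06],-18.0)
for n in ['top','scene']:
    c=cam(n); save(c,n+'5.png')
    if n=='top': cv2.imwrite('pics/top5c.png',cv2.resize(c['pixels'][160:300,290:450,::-1],None,fx=5,fy=4.2857,interpolation=cv2.INTER_CUBIC))
    else: cv2.imwrite('pics/scene5c.png',cv2.resize(c['pixels'][130:330,230:490,::-1],None,fx=3,fy=3,interpolation=cv2.INTER_CUBIC))
E
```

```text
t 6.25 pos [ 0.3835 -0.3512  0.2499] F [ 0.9  0.1 -1.8] T [ 0.01 -0.03 -0.02] w 21.3
tilt -0.9999996090443117 heading -17.98140824525686
shift [ 0.0013 -0.0021  0.4748] turn [-4.0e-05 -1.4e-04  5.0e-05] mm [  0.5  -0.8 189.9]
```

View pics/scene5c.png

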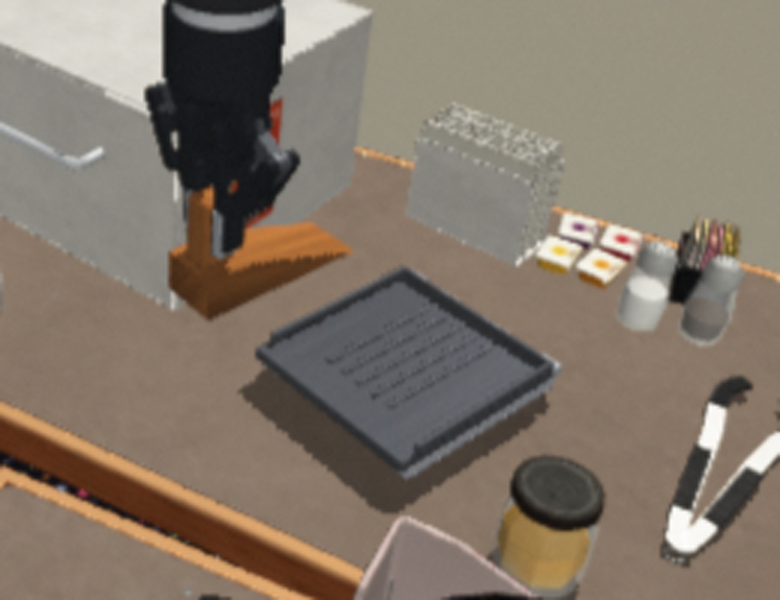

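View pics/top5c.png

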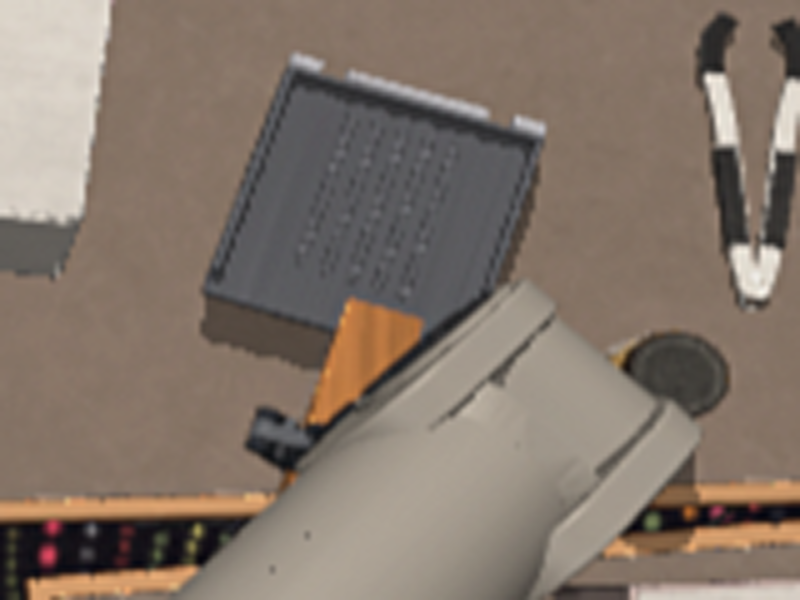

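Request:
play_rows([
  [[0.001,-0.002,0.05],[0,0,0]],
  [[0.001,-0.002,0.14],[0,0,0]],
  [[0.001,-0.002,0.24],[0,0,0]],
  [[0.001,-0.002,0.33],[0,0,0]],
  [[0.001,-0.002,0.4],[0,0,0]],
  [[0.001,-0.002,0.44],[0,0,0]],
  [[0.001,-0.002,0.46],[0,0,0]],
  [[0.001,-0.002,0.46],[0,0,0]],
])

```text
t: 7.15
eef_pos: [0.3844, -0.3493, 0.0659]
tool_rot: [-0.0, 0.154, 0.988, 0.001]
contact_force: [0.5, 0.5, -1.7]
gripper_width: 0.253
```

```bash
python3 - <<'E'
from h import *
import pickle
plan([.3826,-.3518,.045],-18.0)
for n in ['top','scene','wrist']:
    c=cam(n); save(c,n+'6.png'); pickle.dump(c,open(n+'6.pkl','wb'))
    if n=='top': cv2.imwrite('pics/top6c.png',cv2.resize(c['pixels'][160:300,290:450,::-1],None,fx=5,fy=4.2857,interpolation=cv2.INTER_CUBIC))
    if n=='scene': cv2.imwrite('pics/scene6c.png',cv2.resize(c['pixels'][170:310,240:420,::-1],None,fx=4.2,fy=4.2,interpolation=cv2.INTER_CUBIC))
E
```

```text
t 7.15 pos [ 0.3844 -0.3493  0.0659] F [ 0.5  0.5 -1.7] T [-0.09 -0.01  0.05] w 21.6
tilt -0.9999987014765803 heading -17.72633132301069
shift [ 0.0023 -0.0073  0.0523] turn [ 0.00024 -0.0001   0.00076] mm [ 0.9 -2.9 20.9]
```

View pics/scene6c.png

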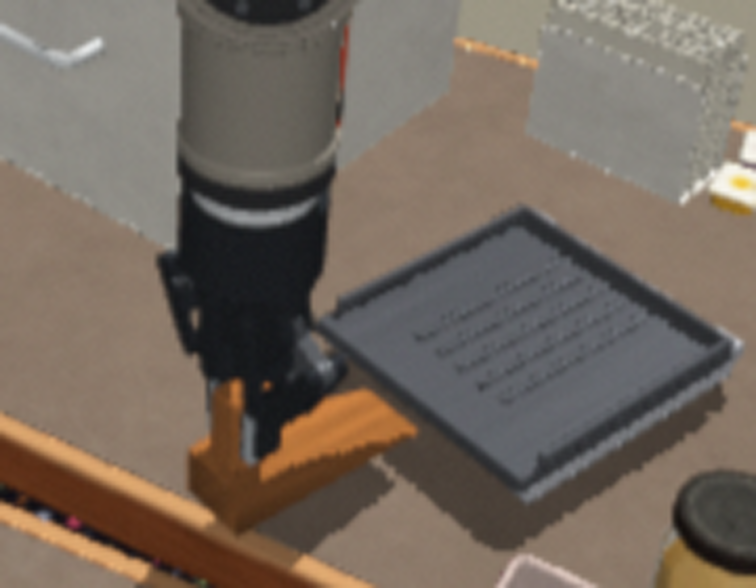

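View pics/top6c.png

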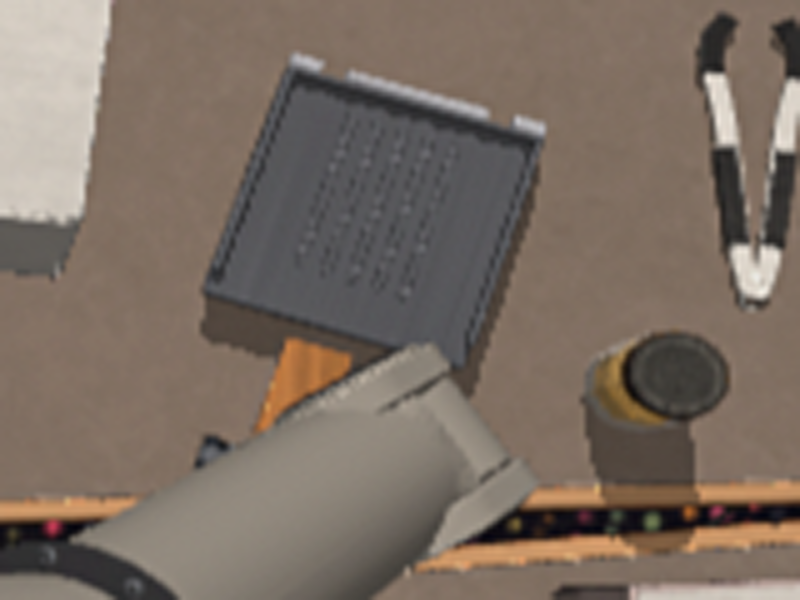

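View pics/wrist6.png

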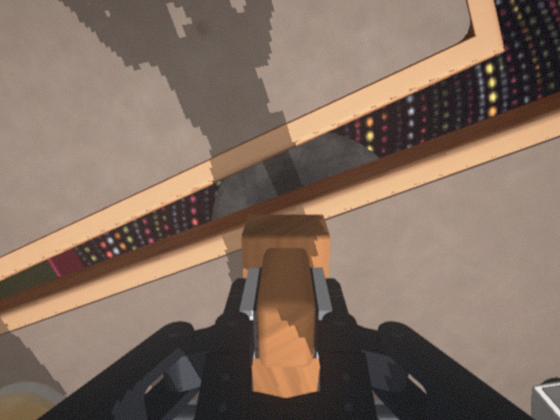

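Request:
play_rows([
  [[0.002,-0.007,0.02],[0,0,0]],
  [[0.002,-0.007,0.035],[0,0,0]],
  [[0.002,-0.007,0.043],[0,0,0]],
  [[0.002,-0.007,0.05],[0,0,0]],
  [[0.002,-0.007,0.053],[0,0,0]],
  [[0.002,-0.007,0.053],[0,0,0]],
])

```text
t: 7.9
eef_pos: [0.383, -0.3532, 0.046]
tool_rot: [0.001, 0.155, 0.988, 0.0]
contact_force: [1.1, -0.6, -2.3]
gripper_width: 0.251
```

```bash
python3 - <<'E'
from h import *
plan([.3826,-.3518,.045],-18.0)
E
```

```text
t 7.9 pos [ 0.383  -0.3532  0.046 ] F [ 1.1 -0.6 -2.3] T [-0.01  0.09 -0.01] w 21.5
tilt -0.9999979897976166 heading -17.809284897172887
shift [0.0021 0.003  0.0026] turn [6.0e-05 3.1e-04 5.3e-04] mm [0.8 1.2 1. ]
```

Request:
play_rows([
  [[0.001,0.002,0.003],[0,0,0]],
  [[0.001,0.002,0.006],[0,0,0]],
  [[0.001,0.002,0.007],[0,0,0]],
])

```text
t: 8.2
eef_pos: [0.383, -0.3528, 0.0449]
tool_rot: [0.002, 0.155, 0.988, 0.0]
contact_force: [-5.4, 4.9, 24.0]
gripper_width: 0.256
```

```bash
python3 - <<'E'
from h import *
plan([.3826,-.3518,.045],-18.0)
E
```

```text
t 8.2 pos [ 0.383  -0.3528  0.0449] F [-5.4  4.9 24. ] T [1.17 1.09 0.08] w 21.9
tilt -0.9999945673778722 heading -17.847442075071562
shift [ 0.0018  0.002  -0.0002] turn [0.00021 0.00048 0.00042] mm [ 0.7  0.8 -0.1]
```

Request:
play_rows([
  [[-0.005,0.001,0.001],[0.0002,0.0005,0.0004]],
  [[-0.02,0.001,0.001],[0.0002,0.0005,0.0004]],
  [[-0.035,0.001,0.001],[0.0002,0.0005,0.0004]],
  [[-0.05,0.001,0.001],[0.0002,0.0005,0.0004]],
  [[-0.065,0.001,0.001],[0.0002,0.0005,0.0004]],
  [[-0.08,0.001,0.001],[0.0002,0.0005,0.0004]],
  [[-0.09,0.001,0.001],[0.0002,0.0005,0.0004]],
  [[-0.095,0.001,0.001],[0.0002,0.0005,0.0004]],
])

```text
t: 9.0
eef_pos: [0.419, -0.3645, 0.045]
tool_rot: [-0.0, 0.157, 0.988, 0.0]
contact_force: [-6.6, 1.0, 9.9]
gripper_width: 0.255
```

```bash
python3 - <<'E'
from h import *
import pickle
plan([.3826,-.3518,.045],-18.0)
for n in ['scene','top']:
    c=cam(n); save(c,n+'7.png'); pickle.dump(c,open(n+'7.pkl','wb'))
    if n=='top': cv2.imwrite('pics/top7c.png',cv2.resize(c['pixels'][160:300,290:450,::-1],None,fx=5,fy=4.2857,interpolation=cv2.INTER_CUBIC))
    if n=='scene': cv2.imwrite('pics/scene7c.png',cv2.resize(c['pixels'][170:310,240:420,::-1],None,fx=4.2,fy=4.2,interpolation=cv2.INTER_CUBIC))
E
```

```text
t 9.0 pos [ 0.419  -0.3645  0.045 ] F [-6.6  1.   9.9] T [0.41 0.87 0.04] w 21.8
tilt -0.9999995263865951 heading -18.01845221635536
shift [0.0963 0.002  0.0001] turn [ 1.0e-05 -1.5e-04 -5.0e-05] mm [38.5  0.8  0. ]
```

View pics/scene7c.png

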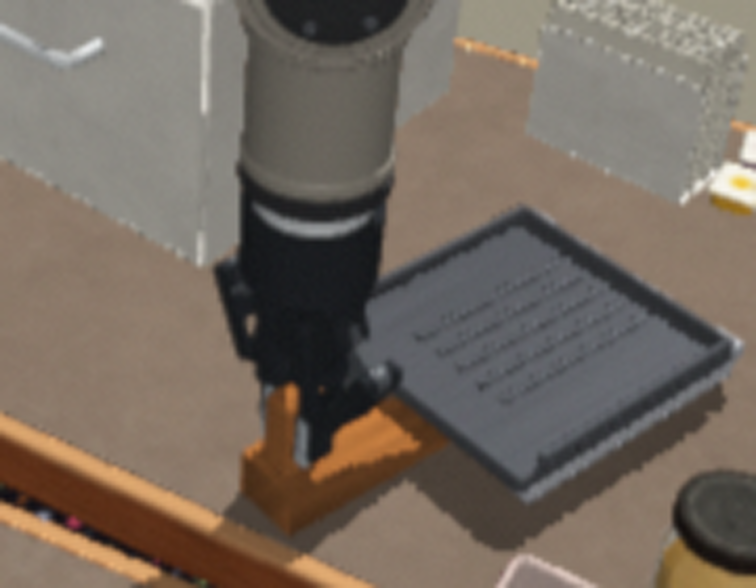

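View pics/top7c.png

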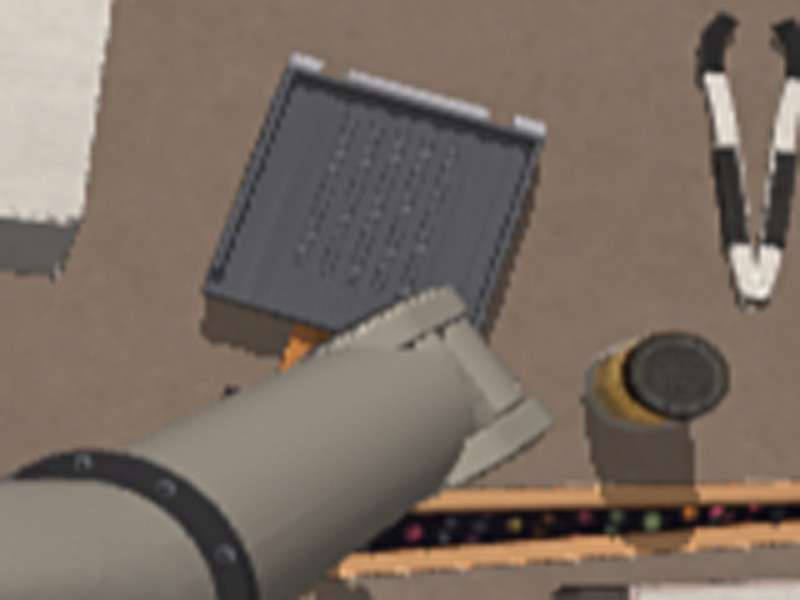

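Request:
play_rows([
  [[-0.01,0,0.001],[0,0,0]],
  [[-0.025,0,0.001],[0,0,0]],
  [[-0.04,0,0.001],[0,0,0]],
  [[-0.055,0,0.001],[0,0,0]],
  [[-0.07,0,0.001],[0,0,0]],
  [[-0.08,0,0.001],[0,0,0]],
  [[-0.087,0,0.001],[0,0,0]],
  [[-0.09,0,0.001],[0,0,0]],
])

```text
t: 9.9
eef_pos: [0.4476, -0.3751, 0.0449]
tool_rot: [-0.005, 0.158, 0.987, 0.002]
contact_force: [-19.8, 8.2, 23.9]
gripper_width: 0.252
```

```bash
cat > chk.py <<'E'
from h import *
import pickle,sys
k=sys.argv[1]
plan([.4534,-.3764,.045],-18.0)
o=bot.get_obs()['eef_pos']; X=.9505*o[0]-.3107*o[1]; print('nose under',X+.119-.607,'Y',.3107*o[0]+.9505*o[1])
c0=pickle.load(open('scene7.pkl','rb')); c=cam('scene'); pickle.dump(c,open(f'scene{k}.pkl','wb')); t=cam('top'); t0=pickle.load(open('top7.pkl','rb'))
cv2.imwrite(f'pics/scene{k}c.png',cv2.resize(c['pixels'][170:310,240:420,::-1],None,fx=4.2,fy=4.2,interpolation=cv2.INTER_CUBIC))
h=np.radians(-18.1)
for nm,a,b in (('scene',c0,c),('top',t0,t)):
  for n,q in (('before',a),('now',b)):
    C=cloud(q); X=C[...,:2]@[np.cos(h),np.sin(h)]-.607; Y=C[...,:2]@[-np.sin(h),np.cos(h)]+.2155; Z=C[...,2]
    s=[]
    for x0,x1 in ((.005,.02),(.02,.04),(.06,.08),(.1,.12),(.14,.16)):
        m=(X>x0)&(X<x1)&(Y<.06)&(Y>-.07)&(Z>.01)&(Z<.06); s.append((int(m.sum()),round(float(np.median(Z[m]))*1000,1) if m.any() else None))
    print(nm,n,s)
E
python3 chk.py 8
```

```text
t 9.9 pos [ 0.4476 -0.3751  0.0449] F [-19.8   8.2  23.9] T [1.31 3.67 0.03] w 21.6
tilt -0.9999487634155693 heading -18.17842954442154
shift [-0.0148  0.0014 -0.0004] turn [ 0.0003  -0.00158 -0.0005 ] mm [-5.9  0.6 -0.2]
nose under 0.05396903535317854 Y -0.21746301020006517
scene before [(188, 30.1), (267, 30.1), (241, 30.5), (236, 30.4), (234, 30.6)]
scene now [(123, 32.2), (172, 32.2), (247, 32.1), (223, 31.4), (216, 31.1)]
top before [(96, 31.0), (159, 30.5), (235, 31.2), (227, 30.8), (226, 31.1)]
top now [(60, 32.8), (102, 32.8), (152, 32.9), (217, 32.2), (222, 31.8)]
```

View pics/scene8c.png

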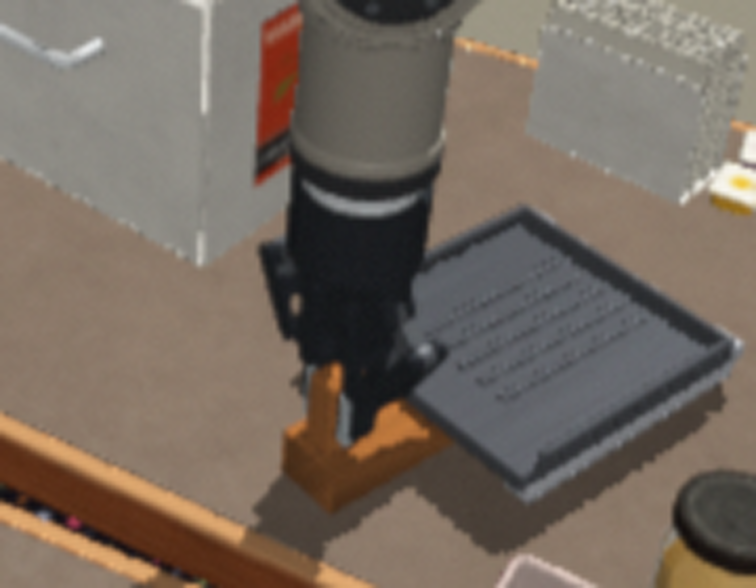

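Request:
play_rows([
  [[-0.018,0.001,0],[0,-0.001,0]],
  [[-0.024,0.001,0],[0,-0.001,0]],
  [[-0.03,0.001,0],[0,-0.001,0]],
  [[-0.036,0.001,0],[0,-0.001,0]],
  [[-0.042,0.001,0],[0,-0.001,0]],
  [[-0.046,0.001,0],[0,-0.001,0]],
  [[-0.048,0.001,0],[0,-0.001,0]],
  [[-0.048,0.001,0],[0,-0.001,0]],
])

```text
t: 10.8
eef_pos: [0.4614, -0.3806, 0.0449]
tool_rot: [-0.005, 0.159, 0.987, 0.002]
contact_force: [-14.6, 5.9, 17.6]
gripper_width: 0.248
```

```bash
python3 chk.py 9
```

```text
t 10.8 pos [ 0.4614 -0.3806  0.0449] F [-14.6   5.9  17.6] T [0.78 2.63 0.04] w 21.2
tilt -0.9999415266407661 heading -18.314568174225993
shift [0.0224 0.0037 0.0001] turn [ 0.00045 -0.00166 -0.00088] mm [9.  1.5 0. ]
nose under 0.06886338479065202 Y -0.2184185729577008
scene before [(188, 30.1), (267, 30.1), (241, 30.5), (236, 30.4), (234, 30.6)]
scene now [(118, 36.8), (158, 36.2), (236, 35.1), (223, 33.9), (211, 32.4)]
top before [(96, 31.0), (159, 30.5), (235, 31.2), (227, 30.8), (226, 31.1)]
top now [(41, 37.7), (82, 36.8), (123, 35.8), (186, 34.5), (215, 32.7)]
```

View pics/scene9c.png

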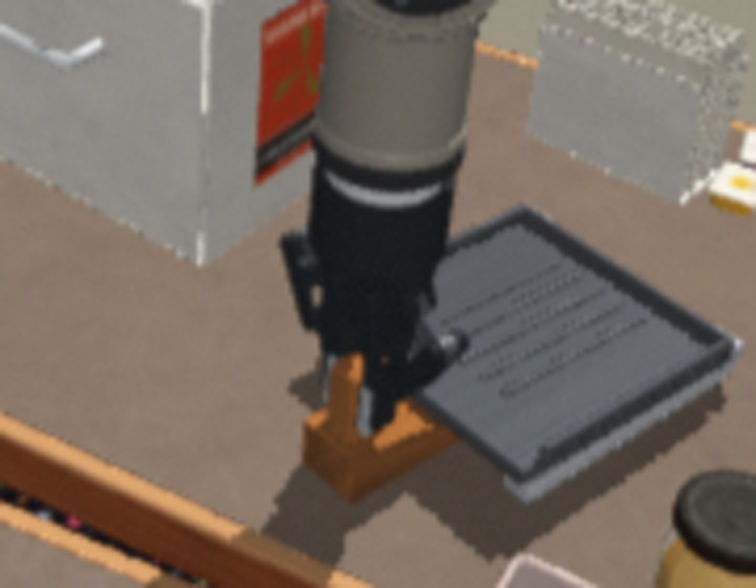

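```bash
python3 chk.py 10; python3 - <<'E'
from h import *
print(np.abs(bot.get_obs()['joint_vel']).max()); bot.hand_in()
E
```

```text
t 10.9 pos [ 0.4615 -0.3806  0.0449] F [-14.8   5.1  17.3] T [ 0.71  2.61 -0.01] w 21.0
tilt -0.9999427641732422 heading -18.31449574871327
shift [0.0225 0.0038 0.0001] turn [ 0.00044 -0.00164 -0.00088] mm [9.  1.5 0. ]
nose under 0.0688809519325676 Y -0.21843175958971936
scene before [(188, 30.1), (267, 30.1), (241, 30.5), (236, 30.4), (234, 30.6)]
scene now [(118, 36.5), (159, 36.2), (225, 35.2), (232, 33.8), (219, 32.3)]
top before [(96, 31.0), (159, 30.5), (235, 31.2), (227, 30.8), (226, 31.1)]
top now [(41, 37.2), (76, 36.7), (127, 35.7), (180, 34.3), (214, 32.8)]
0.0013950389818917247
the job is handed in; nothing more can be done
```

The plate's front edge now stands about 6–7 mm open on the wedge, and the arm is still gripping the wedge in place. I handed the job in at about 11 s of the 61 s allowed.

I gripped the wedge by its upright grip and carried it over the clutter. Then I set it down in front of the griddle and slid it nose first under the middle of the edge.

What the last checks showed:
- **Gap:** the scene and top cameras' depth readings agree on a lift of about 6–7 mm.
- **Wedge position:** the nose is about 69 mm under the edge and about 3 mm off the middle. It is square to within about 0.5° and tilted about 0.01 rad. These come from the tool pose and the measured grasp; the nose itself is hidden under the plate.
- **Stillness and grip:** the arm is still (fastest joint about 0.001 rad/s) and pushing with about 15 N. The fingers are closed on the 22 mm grip, reading 21 mm, with the grip set to 70 N.
- **Not measured:** I had no direct reading of the wedge-to-plate force. I also took no separate measurement that the clutter and the griddle stayed clear; I saw no sign of contact in the pictures or the force readings.

No check failed or disagreed.

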